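Switch on the hob ring under the saucepan

ROBOT

A 6-joint arm with a two-finger parallel gripper is mounted at the origin on the work surface. World frame = base frame: x ahead of the robot, y to its left, z up, the work surface at z = 0. Lengths are in m, angles in rad, forces in N, time in s.
With the tool pointing down it reaches from about 0.35 to 0.775 m from the base axis. Payload 5.5 kg.
Tool frame: the origin (TCP) lies between the finger pads; the fingertips stand 19 mm ahead of it and the grasp point (between the pads) is the TCP; z points along the fingers, y is the line along which they close (so a half turn about z gives the same grasp; the last joint's range is limited). The gripper opens to 85 mm and grips with 20 to 120 N. Pads are 22 mm wide; open, the fingers measure 114 mm over their backs; the gripper's body (76 mm by 85 mm) begins 54 mm behind the grasp point. The pads swing forward as they close: fully open they stand 13 mm farther back than shut.
Start: joints at [1.207, 0.313, 0.046, 1.304, 0, 1.431], TCP at [0.128, 0.561, 0.25] pointing down, gripper open.
Joint ranges: [-2.76, 2.76], [-0.86, 1.69], [-1.03, 1.26], [-2.2, 2.34], [-1.47, 1.5], [-3.14, 3.14]. Speed limits (rad/s): [2.57, 2.57, 3.14, 3.14, 3.14, 3.14].

INTERFACE

Orientations are given as a unit quaternion [w, x, y, z].
In Python, from workcell import env gives the robot as it stands.
- The arm moves only by the shell command python3 -m pendant 'ROWS' [FORCE]. ROWS is JSON, a list of rows, each an object with "travel": the shift along the tool's x, y, z scaled (see below), a list of three; "rot": the turn, a rotation vector about the tool's x, y, z scaled (see below), a list of three; "fingers": the opening, from -1 (shut) to 1 (fully open). In form: [{"travel": [dx, dy, dz], "rot": [wx, wy, wz], "fingers": fingers}, ...]. A call has 1 to 10 rows; each row is the pose to reach, as a shift and turn from the pose commanded when the call began, along the tool's axes at that moment; what a row does not reach only later rows make up. The controller multiplies each number of a shift by 0.12 m and each number of a turn by 60 degrees. A row lasts 1/10 s, in which the tool goes at most 50 mm and 8.59 degrees, less where a joint would pass 70% of its speed; a pose out of reach is approached as far as the arm can. A call with a number of a shift or a turn outside -1 to 1 is refused whole. A call with a gripper value outside its range is refused whole. The fingers move at their own pace and stop on an object; FORCE is the grip in N (left out, the last holds). Time passes only in rows, so rows that repeat a pose let the fingers close. It gives the time, the measured TCP pose, the force, the opening and the grip force at its end, in the units of the state.
- env.get_state(): the state, without advancing time (a new reading comes with each control period).
- env.read_camera(name): name is "side" or "top"; returns (picture, depth): 400x640x3 uint8, blue, green, red; 400x640 float32, m along the optical axis (not along the pixel's ray), 0 where there is no reading.
- env.camera_model(name): a dict with "fovy" (degrees; the focal length in pixels is half the picture's height over the tangent of half this angle, whatever the lens; pixels are square), "cx", "cy" (the principal point, pixels), "rvec" (rotation vector, rad) and "tvec" (3), from world to camera coordinates, as OpenCV has them. Camera axes: x right, y down, z forward; pixel columns grow to the right and rows downward; lengths in m; the calibration is good to about 2 mm. A picture is of the moment at which its call begins. camera_model takes no time and is no camera call.
- env.hand_in(): hands the job in; it is judged then, once.
Trained networks look in the newest picture that a camera, given by its name, has taken for a name from the list of things; names that differ only in an ending like _2 or _b are one class to them, and where a whole thing is asked for, a point or a joint stands for the part that bears it (a point fixed in the world has none). Each returns a list of dicts, best first, with "conf" (0 to 1); they miss things now and then, are a little off and sometimes report something else, mostly with a low value. They report only what shows in the picture. A call takes as long as a camera call.
- env.outline_of(camera, target): "mask" (400x640 bool, what is visible of it) and "xy" ([column, row] in pixels, amid what is visible of it).
The state is a dict: "clock": time; "joint_pos": joint angles; "qvel": joint speeds; "tau": joint torques, N m; "tcp_pos": TCP position; "orientation": TCP orientation; "wrist_force": force on the tool from outside, world axes, zero at the start; "ft_torque": the same for the moment, N m; "finger_gap": finger opening in m; "grip_force": force on a finger pad.
Only numpy, scipy, OpenCV 4.12 (cv2) and the standard library are available. Lean on these libraries where they do the work, as an engineer would, in place of code of your own. Each camera call takes 0.05 s, during which the arm holds its last target. There are 200 camera calls.

TASK

The hob is off; start the heat under the saucepan (the deep, lidded pan with the one long handle). With the fingertips, lightly press the hob's power key, then the key of the ring on which the saucepan stands, then the plus key, resting about half a second on each. Press none of the other keys and never press hard, leave the pans and everything else standing where they are, and take the hand well away from the keys at the end.

Things in the scene. Friction and masses are not known exactly. Their poses are not given: they have to be found in the camera images.
- hob: Induction hob fixed in the worktop: black glass, 380 mm deep (its x, away from the robot), 800 mm wide (its y, to the robot's left), top 6 mm up, three rings in a row; yaw varies by 5 degrees. Origin at the centre of its underside. Along y, 155 mm on the robot's side of it, is a row of push keys, from the robot's left: lock, power, left ring, middle ring, right ring, minus, plus, timer.
- mark_lock (a point): Lock key, at the left end (+y): a small padlock, 18 mm wide. Leave alone. Printed on a square push key; this point is the centre of the key's top, 9 mm above the worktop. Keys are 40 x 40 mm, 58 mm apart, tops 3 mm above the glass. Sprung: travel 3 mm straight down, 8 N fully in; counts as pressed from 0.8 mm (about 2.5 N); comes up when let go.
- mark_power (a point): Power key, second from the left: a circle 24 mm across, open at the far side, with a short stroke through the opening. Printed on a square push key; this point is the centre of the key's top, 9 mm above the worktop. Keys are 40 x 40 mm, 58 mm apart, tops 3 mm above the glass. Sprung: travel 3 mm straight down, 8 N fully in; counts as pressed from 0.8 mm (about 2.5 N); comes up when let go.
- mark_left (a point): Key of the left ring: outlined oblong, 36 x 20 mm, with three dots like the rings, this ring's one large. Printed on a square push key; this point is the centre of the key's top, 9 mm above the worktop. Keys are 40 x 40 mm, 58 mm apart, tops 3 mm above the glass. Sprung: travel 3 mm straight down, 8 N fully in; counts as pressed from 0.8 mm (about 2.5 N); comes up when let go.
- mark_middle (a point): Key of the middle ring: outlined oblong, 36 x 20 mm, with three dots like the rings, this ring's one large. Printed on a square push key; this point is the centre of the key's top, 9 mm above the worktop. Keys are 40 x 40 mm, 58 mm apart, tops 3 mm above the glass. Sprung: travel 3 mm straight down, 8 N fully in; counts as pressed from 0.8 mm (about 2.5 N); comes up when let go.
- mark_right (a point): Key of the right ring: outlined oblong, 36 x 20 mm, with three dots like the rings, this ring's one large. Printed on a square push key; this point is the centre of the key's top, 9 mm above the worktop. Keys are 40 x 40 mm, 58 mm apart, tops 3 mm above the glass. Sprung: travel 3 mm straight down, 8 N fully in; counts as pressed from 0.8 mm (about 2.5 N); comes up when let go.
- mark_minus (a point): Minus key, sixth from the left: one 22 mm stroke. Leave alone. Printed on a square push key; this point is the centre of the key's top, 9 mm above the worktop. Keys are 40 x 40 mm, 58 mm apart, tops 3 mm above the glass. Sprung: travel 3 mm straight down, 8 N fully in; counts as pressed from 0.8 mm (about 2.5 N); comes up when let go.
- mark_plus (a point): Plus key, seventh from the left: a 22 mm cross of two strokes. Printed on a square push key; this point is the centre of the key's top, 9 mm above the worktop. Keys are 40 x 40 mm, 58 mm apart, tops 3 mm above the glass. Sprung: travel 3 mm straight down, 8 N fully in; counts as pressed from 0.8 mm (about 2.5 N); comes up when let go.
- mark_timer (a point): Timer key, at the right end (-y): a closed circle 24 mm across with two clock hands. Leave alone. Printed on a square push key; this point is the centre of the key's top, 9 mm above the worktop. Keys are 40 x 40 mm, 58 mm apart, tops 3 mm above the glass. Sprung: travel 3 mm straight down, 8 N fully in; counts as pressed from 0.8 mm (about 2.5 N); comes up when let go.
- ring_left (a point): Centre of the left cooking ring, on the glass: a printed circle 210 mm across with a small cross. The three rings are 250 mm apart in a row along the hob's y, 190 mm beyond the row of keys.
- ring_middle (a point): Centre of the middle cooking ring, on the glass: a printed circle 210 mm across with a small cross. The three rings are 250 mm apart in a row along the hob's y, 190 mm beyond the row of keys.
- ring_right (a point): Centre of the right cooking ring, on the glass: a printed circle 210 mm across with a small cross. The three rings are 250 mm apart in a row along the hob's y, 190 mm beyond the row of keys.
- saucepan: The saucepan: steel, deep straight sides, 160 mm across, 94 mm high, with a lid and black knob (133 mm over all) and one long handle with a black grip along its +x, ending 248 mm from the centre, 80 mm up. Stands on one of the three rings within 10 mm of its centre, its wall 100 mm or more from the centres of the keys. Origin at the centre of its base. Leave it standing.
- frying_pan: Dark frying pan, open and shallow: 196 mm across the rim, 42 mm high, one long black handle along its +x ending 265 mm from the centre. Stands on another ring, handle to the back. Origin at the centre of its base. Leave alone.
- casserole: Cream enamel casserole with lid, 190 mm across, 148 mm high over the knob, two short loop handles on its sides (y). Stands on another ring. Origin at the centre of its base. Leave alone.
- pepper_mill: Dark wooden pepper mill, 58 mm across, 180 mm high, on the worktop to the right of the hob. Origin at the centre of its base. Leave alone.
- salt_pot: White salt pot with a wooden lid, 96 mm across, 87 mm high, on the worktop to the left of the hob. Origin at the centre of its base. Leave alone.
- oil_bottle: Green glass oil bottle, 64 mm across, 220 mm high, on the worktop to the right of the hob. Origin at the centre of its base. Leave alone.
- mug: Blue mug, 82 mm across, 95 mm high, on the worktop to the left of the hob. Origin at the centre of its base. Leave alone.
- wooden_spoon: Wooden spoon, 260 mm long, lying on the worktop in front of the hob, to the robot's right; origin at its middle. Leave alone.

How it is judged:
By the outcome, as a careful person would: the job done as asked, in the order asked, and still so for the second after the job is handed in, with the robot touching nothing.
It also fails if it takes over 45 s, if anything falls off the work surface, if the arm or the gripper's body presses on something with over 40 N, if the wrist force passes 120 N, or if a joint passes its speed limit or range.

## Working session

There is one attempt and no reset: what is moved stays moved. The work goes in short steps, Python scripts to look and compute and a shell command to move; the robot and the scene stay as the last step left them, time stands still between calls to the robot, and variables do not carry over. Pictures are saved under pics/ and viewed, at most 10 in all, crops included, and the job is handed in when it is done.

```bash
mkdir -p pics; cat > h.py <<'E'
import numpy as np, cv2
from workcell import env
def cam(n):
    m=env.camera_model(n); f=200/np.tan(np.radians(m['fovy'])/2)
    K=np.array([[f,0,m['cx']],[0,f,m['cy']],[0,0,1]]); R=cv2.Rodrigues(np.array(m['rvec'],float))[0]
    return K,R,np.array(m['tvec'],float)
def onplane(n,uv,z):
    K,R,t=cam(n); d=R.T@np.linalg.inv(K)@np.array([uv[0],uv[1],1.]); c=-R.T@t
    return c+d*(z-c[2])/d[2]
E
python3 - <<'E'
from h import *
for n in('top','side'):
    p,d=env.read_camera(n); cv2.imwrite(f'pics/{n}0.png',p); print(n,env.camera_model(n))
for t in 'mark_lock mark_power mark_left mark_middle mark_right mark_minus mark_plus mark_timer ring_left ring_middle ring_right saucepan frying_pan casserole'.split():
  for n in('top','side'):
    print(t,n,[(round(o['conf'],2),np.round(o['xy']),np.round(onplane(n,o['xy'],.009),3)[:2]) for o in env.outline_of(n,t)[:3]])
s=env.get_state();print(s)
E
```

```text
top {'fovy': 57.60336813634379, 'cx': 323.6042889361442, 'cy': 196.90039007172268, 'rvec': array([ 2.15717331, -2.1887402 ,  0.10881054]), 'tvec': array([0.01269695, 0.50160533, 1.20211762])}
side {'fovy': 50.64503745832231, 'cx': 323.6750182709225, 'cy': 190.019936260564, 'rvec': array([ 2.07816081, -0.40592608,  0.21997468]), 'tvec': array([-0.47638489,  0.14479643,  1.2248959 ])}
mark_lock top [(0.46, array([387., 192.]), array([ 0.519, -0.212])), (0.44, array([278., 199.]), array([0.498, 0.159]))]
mark_lock side [(0.52, array([307., 180.]), array([0.509, 0.152]))]
mark_power top [(0.47, array([298., 194.]), array([0.513, 0.093])), (0.47, array([413., 256.]), array([ 0.299, -0.293]))]
mark_power side [(0.25, array([374., 229.]), array([ 0.594, -0.198]))]
mark_left top [(0.69, array([368., 192.]), array([ 0.517, -0.148])), (0.59, array([314., 196.]), array([0.506, 0.038]))]
mark_left side []
mark_middle top [(0.64, array([333., 197.]), array([ 0.504, -0.027])), (0.37, array([350., 191.]), array([ 0.522, -0.086]))]
mark_middle side [(0.6, array([326., 206.]), array([ 0.509, -0.032])
[... 1981 characters left out ...]
3]))]
{'clock': 1.5, 'joint_pos': array([ 1.20738613e+00,  3.13190699e-01,  4.61177327e-02,  1.30359597e+00,
       -5.80602035e-05,  1.43121664e+00]), 'qvel': array([-0.00094437, -0.00152696, -0.00011448,  0.00038456, -0.00020409,
        0.00108429]), 'tau': array([ 9.57637785e-04, -4.80458593e+01,  2.98810315e+01,  4.35109232e-04,
       -1.04260869e-04, -1.62960316e-05]), 'tcp_pos': array([0.12766135, 0.56069698, 0.25033574]), 'orientation': array([4.39673477e-05, 1.11681784e-01, 9.93744019e-01, 5.44664719e-05]), 'wrist_force': array([-0.19067801, -1.01120627,  0.21441022]), 'ft_torque': array([ 0.02059574, -0.00529885, -0.00669992]), 'grip_force': 0.0, 'finger_gap': 0.08519240405674561}
```

```bash
python3 - <<'E'
from h import *
p=cv2.imread('pics/top0.png'); cv2.imwrite('pics/topc.png',cv2.resize(p[160:220,250:420],None,fx=4.7,fy=4.7,interpolation=cv2.INTER_CUBIC))
E
```

```text
(no output)
```

View pics/top0.png

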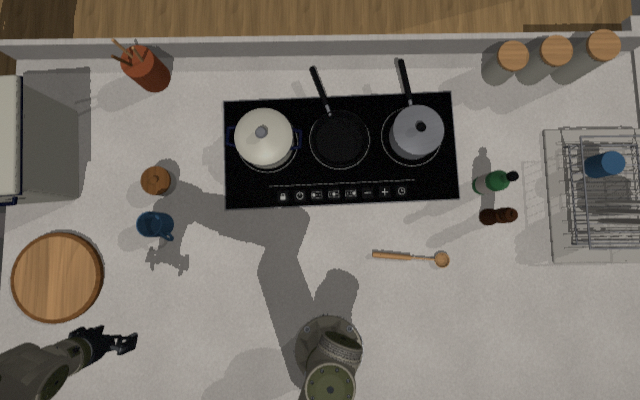

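View pics/side0.png

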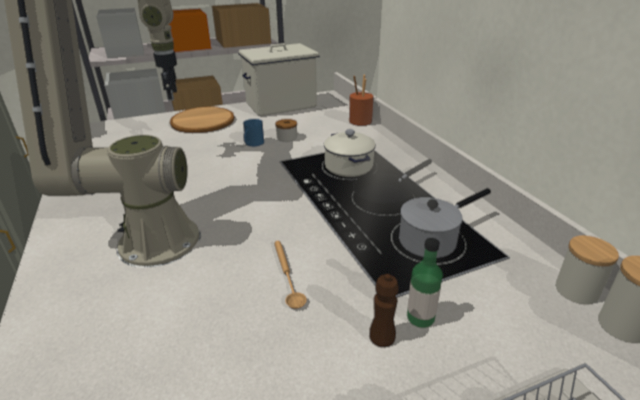

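View pics/topc.png

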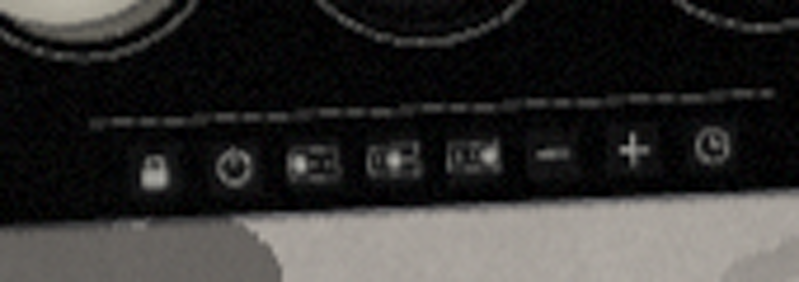

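The saucepan (top image ~(418,130)) stands on the right ring, the frying pan on the middle one and the casserole on the left. The keys, in crop pixels, run from lock (154,172) to timer (713,147). The key to press is the right ring's, at (473,156).

```bash
cat > keys.py <<'E'
from h import *
cr=np.array([(154,172),(234,167),(313,163),(393,159),(473,156),(553,153),(634,149),(713,147)],float)
p=np.array([onplane('top',(np.array([250,160])+(c+.5)/4.7-.5),.009) for c in cr])[:,:2]
c=p.mean(0); v=np.linalg.svd(p-c)[2][0]; v*=np.sign(v[1]); off=(3.5-np.arange(8))*.058
fit=c+off[:,None]*v
K=dict(zip('lock power left middle right minus plus timer'.split(),fit))
def go(tgt,z):
    from scipy.spatial.transform import Rotation as Ro
    s=env.get_state(); q=s['orientation']; R=Ro.from_quat([*q[1:],q[0]])
    d=np.array([*tgt,z])-s['tcp_pos']
    return np.round(R.inv().apply(d)/.12,3)
E
python3 - <<'E'
from keys import *
print(np.round(p,4)); print(np.round(fit,4)); print('yaw',np.degrees(np.arctan2(-v[0],v[1])))
# check against the side camera
Kc,R,t=cam('side'); P=np.c_[fit,np.full(8,.009)]; uv=cv2.projectPoints(P,cv2.Rodrigues(R)[0],t,Kc,None)[0][:,0]
print(np.round(uv,1))
im=cv2.imread('pics/side0.png')[160:270,280:400]; im=cv2.resize(im,None,fx=5,fy=5,interpolation=cv2.INTER_CUBIC)
for u in uv: cv2.circle(im,tuple(int(a) for a in ((u-[280,160]+.5)*5)),2,(0,0,255),-1)
cv2.imwrite('pics/sidec.png',im)
print(go(K['power'],.25))
E
```

```text
[[ 0.5077  0.1461]
 [ 0.5105  0.0879]
 [ 0.5126  0.0305]
 [ 0.5147 -0.0277]
 [ 0.516  -0.0859]
 [ 0.5174 -0.1442]
 [ 0.5194 -0.2032]
 [ 0.5201 -0.2608]]
[[ 0.5087  0.1458]
 [ 0.5104  0.0878]
 [ 0.5122  0.0298]
 [ 0.5139 -0.0282]
 [ 0.5157 -0.0861]
 [ 0.5174 -0.1441]
 [ 0.5192 -0.2021]
 [ 0.5209 -0.2601]]
yaw 1.730237055473686
[[307.1 180.9]
 [313.4 188.5]
 [320.  196.6]
 [327.1 205.3]
 [334.7 214.5]
 [342.8 224.5]
 [351.5 235.1]
 [360.9 246.6]]
[-3.985e+00 -3.135e+00  3.000e-03]
```

View pics/sidec.png

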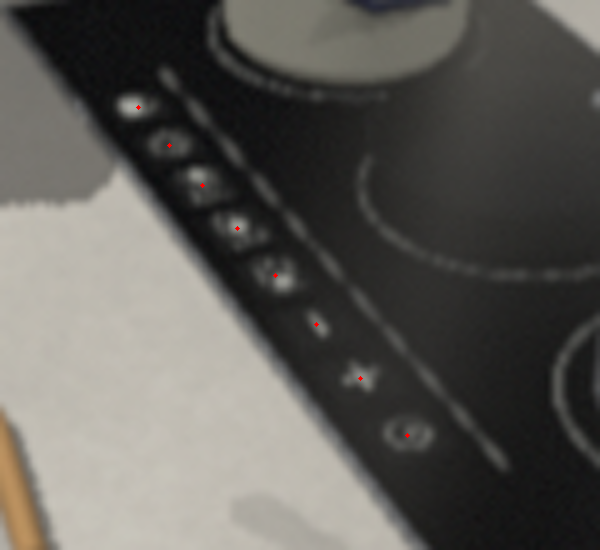

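The projected key fit lands on all eight symbols in the side view, with plus at (360,378) of the crop. Next I go to above the power key, fingers shut.

```bash
python3 -m pendant '[{"travel":[-0.33,-0.26,0],"rot":[0,0,0],"fingers":-1},{"travel":[-0.66,-0.52,0],"rot":[0,0,0],"fingers":-1},{"travel":[-0.99,-0.78,0],"rot":[0,0,0],"fingers":-1}]' 20
python3 -m pendant '[{"travel":[-0.33,-0.26,0],"rot":[0,0,0],"fingers":-1},{"travel":[-0.66,-0.52,0],"rot":[0,0,0],"fingers":-1},{"travel":[-0.99,-0.78,0],"rot":[0,0,0],"fingers":-1}]'
python3 -m pendant '[{"travel":[-0.33,-0.26,0],"rot":[0,0,0],"fingers":-1},{"travel":[-0.66,-0.52,0],"rot":[0,0,0],"fingers":-1},{"travel":[-0.99,-0.78,0],"rot":[0,0,0],"fingers":-1}]'
python3 -m pendant '[{"travel":[-0.33,-0.26,0],"rot":[0,0,0],"fingers":-1},{"travel":[-0.66,-0.52,0],"rot":[0,0,0],"fingers":-1},{"travel":[-0.99,-0.78,0],"rot":[0,0,0],"fingers":-1},{"travel":[-0.99,-0.78,0],"rot":[0,0,0],"fingers":-1}]'
python3 -c "
from keys import *
print(go(K['power'],.12))"
```

```text
clock: 1.8
tcp_pos: [0.2224, 0.443, 0.2502]
orientation: [0.0, 0.111, 0.994, 0.0]
wrist_force: [1.6, 0.3, 0.0]
finger_gap: 0.044
grip_force: 0.0
clock: 2.1
tcp_pos: [0.3171, 0.3258, 0.2506]
orientation: [0.0, 0.111, 0.994, 0.0]
wrist_force: [0.7, 0.1, 0.0]
finger_gap: 0.0006
grip_force: 0.0
clock: 2.4
tcp_pos: [0.4115, 0.2089, 0.2507]
orientation: [0.0, 0.112, 0.994, 0.0]
wrist_force: [1.1, 0.6, 0.3]
finger_gap: -0.0003
grip_force: 0.0
clock: 2.8
tcp_pos: [0.5092, 0.0886, 0.2499]
orientation: [0.001, 0.115, 0.993, -0.001]
wrist_force: [-0.8, 0.1, -0.0]
finger_gap: 0.0001
grip_force: 0.0
[-0.009 -0.003  1.083]
```

```bash
python3 -m pendant '[{"travel":[-0.01,0,0.3],"rot":[0,0,0],"fingers":-1},{"travel":[-0.01,0,0.6],"rot":[0,0,0],"fingers":-1},{"travel":[-0.01,0,0.9],"rot":[0,0,0],"fingers":-1}]'
python3 -m pendant '[{"travel":[0,0,0.3],"rot":[0,0,0],"fingers":-1},{"travel":[0,0,0.6],"rot":[0,0,0],"fingers":-1},{"travel":[0,0,0.8],"rot":[0,0,0],"fingers":-1},{"travel":[0,0,0.87],"rot":[0,0,0],"fingers":-1},{"travel":[0,0,0.87],"rot":[0,0,0],"fingers":-1}]'
python3 -c "
from keys import *
env.read_camera('side');p,_=env.read_camera('side'); cv2.imwrite('pics/s1.png',cv2.resize(p[120:280,240:440],None,fx=3.5,fy=3.5))
print(go(K['power'],.028),env.get_state()['tcp_pos'],env.get_state()['wrist_force'])"
```

```text
clock: 3.1
tcp_pos: [0.5067, 0.093, 0.1415]
orientation: [0.001, 0.112, 0.994, 0.0]
wrist_force: [0.7, 0.0, 0.6]
finger_gap: -0.0005
grip_force: 0.0
clock: 3.6
tcp_pos: [0.5056, 0.0931, 0.037]
orientation: [-0.001, 0.111, 0.994, -0.0]
wrist_force: [-0.0, 0.8, 0.2]
finger_gap: 0.0002
grip_force: 0.0
[-0.033 -0.038  0.092] [0.50753943 0.09309396 0.03902216] [ 0.46930236 -0.10993598 -0.36436215]
```

View pics/s1.png

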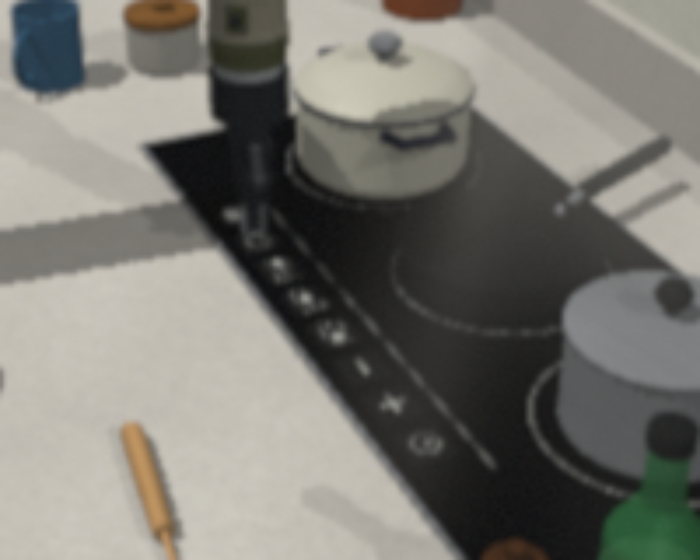

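The fingertips hover over the power key at about (255,235) of the crop, clear of the casserole. I go down in small steps and watch the force.

```bash
python3 -m pendant '[{"travel":[-0.035,-0.04,0.04],"rot":[0,0,0],"fingers":-1},{"travel":[-0.035,-0.04,0.066],"rot":[0,0,0],"fingers":-1},{"travel":[-0.035,-0.04,0.066],"rot":[0,0,0],"fingers":-1}]'
python3 -m pendant '[{"travel":[0,0,0.008],"rot":[0,0,0],"fingers":-1},{"travel":[0,0,0.008],"rot":[0,0,0],"fingers":-1}]'
python3 -m pendant '[{"travel":[0,0,0.008],"rot":[0,0,0],"fingers":-1},{"travel":[0,0,0.008],"rot":[0,0,0],"fingers":-1}]'
```

```text
clock: 4.0
tcp_pos: [0.5101, 0.087, 0.0302]
orientation: [0.0, 0.112, 0.994, 0.0]
wrist_force: [-0.8, 0.6, -0.1]
finger_gap: -0.0002
grip_force: 0.0
clock: 4.2
tcp_pos: [0.5097, 0.0872, 0.0291]
orientation: [0.0, 0.112, 0.994, 0.0]
wrist_force: [-0.4, 0.2, 0.7]
finger_gap: 0.0001
grip_force: 0.0
clock: 4.4
tcp_pos: [0.5097, 0.0872, 0.028]
orientation: [-0.0, 0.112, 0.994, 0.0]
wrist_force: [-1.3, 0.8, 1.0]
finger_gap: -0.0001
grip_force: 0.0
```

```bash
python3 -m pendant '[{"travel":[0,0,0.008],"rot":[0,0,0],"fingers":-1},{"travel":[0,0,0.013],"rot":[0,0,0],"fingers":-1}]'
```

```text
clock: 4.6
tcp_pos: [0.5098, 0.0873, 0.0266]
orientation: [0.0, 0.112, 0.994, 0.0]
wrist_force: [-1.5, 0.5, 3.8]
finger_gap: 0.0001
grip_force: 1.8
```

```bash
python3 -m pendant '[{"travel":[0,0,0.003],"rot":[0,0,0],"fingers":-1},{"travel":[0,0,0.003],"rot":[0,0,0],"fingers":-1},{"travel":[0,0,0.003],"rot":[0,0,0],"fingers":-1},{"travel":[0,0,0.003],"rot":[0,0,0],"fingers":-1}]'
python3 -m pendant '[{"travel":[0,0,-0.08],"rot":[0,0,0],"fingers":-1},{"travel":[0,0,-0.3],"rot":[0,0,0],"fingers":-1},{"travel":[0,0,-0.3],"rot":[0,0,0],"fingers":-1}]'
python3 -c "
from keys import *
print(go(K['right'],.0625))"
```

```text
clock: 5.0
tcp_pos: [0.5098, 0.0873, 0.0263]
orientation: [0.0, 0.112, 0.994, 0.0]
wrist_force: [-1.9, 0.1, 4.6]
finger_gap: -0.0
grip_force: 2.3
clock: 5.3
tcp_pos: [0.512, 0.0872, 0.0651]
orientation: [0.002, 0.112, 0.994, 0.0]
wrist_force: [1.1, 0.0, -0.0]
finger_gap: -0.0001
grip_force: 0.0
[-0.35  -1.402  0.022]
```

```bash
python3 -m pendant '[{"travel":[-0.09,-0.35,0],"rot":[0,0,0],"fingers":-1},{"travel":[-0.185,-0.7,0],"rot":[0,0,0],"fingers":-1}]'
python3 -m pendant '[{"travel":[-0.09,-0.35,0],"rot":[0,0,0],"fingers":-1},{"travel":[-0.185,-0.7,0],"rot":[0,0,0],"fingers":-1},{"travel":[-0.185,-0.7,0],"rot":[0,0,0],"fingers":-1},{"travel":[-0.185,-0.7,0.12],"rot":[0,0,0],"fingers":-1},{"travel":[-0.185,-0.7,0.24],"rot":[0,0,0],"fingers":-1},{"travel":[-0.185,-0.7,0.265],"rot":[0,0,0],"fingers":-1},{"travel":[-0.185,-0.7,0.265],"rot":[0,0,0],"fingers":-1},{"travel":[-0.185,-0.7,0.265],"rot":[0,0,0],"fingers":-1}]'
python3 -c "
from keys import *
print(go(K['right'],.028))"
```

```text
clock: 5.5
tcp_pos: [0.5129, 0.0004, 0.0623]
orientation: [0.0, 0.11, 0.994, 0.0]
wrist_force: [0.3, -0.1, 0.0]
finger_gap: -0.0
grip_force: 0.0
clock: 6.3
tcp_pos: [0.516, -0.0861, 0.0307]
orientation: [0.0, 0.111, 0.994, 0.0]
wrist_force: [-0.7, -0.5, 0.9]
finger_gap: -0.0002
grip_force: 0.0
[ 0.003 -0.001  0.022]
```

On target. I step down to the same press depth (TCP z about 0.0265).

```bash
python3 -m pendant '[{"travel":[0,0,0.012],"rot":[0,0,0],"fingers":-1},{"travel":[0,0,0.023],"rot":[0,0,0],"fingers":-1},{"travel":[0,0,0.031],"rot":[0,0,0],"fingers":-1}]'
```

```text
clock: 6.6
tcp_pos: [0.5162, -0.0864, 0.027]
orientation: [0.001, 0.112, 0.994, 0.0]
wrist_force: [0.0, 0.9, 4.3]
finger_gap: -0.0002
grip_force: 1.3
```

```bash
python3 -m pendant '[{"travel":[0,0,0.003],"rot":[0,0,0],"fingers":-1},{"travel":[0,0,0.003],"rot":[0,0,0],"fingers":-1},{"travel":[0,0,0.003],"rot":[0,0,0],"fingers":-1},{"travel":[0,0,0.003],"rot":[0,0,0],"fingers":-1}]'
python3 -m pendant '[{"travel":[0,0,-0.08],"rot":[0,0,0],"fingers":-1},{"travel":[0,0,-0.3],"rot":[0,0,0],"fingers":-1},{"travel":[0,0,-0.3],"rot":[0,0,0],"fingers":-1}]'
python3 -m pendant '[{"travel":[-0.12,-0.46,0],"rot":[0,0,0],"fingers":-1},{"travel":[-0.24,-0.93,0],"rot":[0,0,0],"fingers":-1},{"travel":[-0.24,-0.93,0],"rot":[0,0,0],"fingers":-1},{"travel":[-0.24,-0.93,0.12],"rot":[0,0,0],"fingers":-1},{"travel":[-0.24,-0.93,0.24],"rot":[0,0,0],"fingers":-1},{"travel":[-0.24,-0.93,0.267],"rot":[0,0,0],"fingers":-1},{"travel":[-0.24,-0.93,0.267],"rot":[0,0,0],"fingers":-1},{"travel":[-0.24,-0.93,0.267],"rot":[0,0,0],"fingers":-1}]'
python3 -c "
from keys import *
print(go(K['plus'],.028))"
```

```text
clock: 7.0
tcp_pos: [0.5162, -0.0865, 0.0266]
orientation: [0.001, 0.112, 0.994, 0.0]
wrist_force: [0.3, 1.2, 3.5]
finger_gap: -0.0003
grip_force: 1.9
clock: 7.3
tcp_pos: [0.5173, -0.0872, 0.0651]
orientation: [0.002, 0.112, 0.994, -0.001]
wrist_force: [1.0, -0.5, 0.6]
finger_gap: -0.0001
grip_force: 0.0
clock: 8.1
tcp_pos: [0.5192, -0.2014, 0.0305]
orientation: [0.0, 0.111, 0.994, 0.0]
wrist_force: [0.4, 0.2, 1.2]
finger_gap: 0.0002
grip_force: 0.0
[-0.001 -0.006  0.021]
```

```bash
python3 -m pendant '[{"travel":[0,0,0.012],"rot":[0,0,0],"fingers":-1},{"travel":[0,0,0.023],"rot":[0,0,0],"fingers":-1},{"travel":[0,0,0.031],"rot":[0,0,0],"fingers":-1}]'
```

```text
clock: 8.4
tcp_pos: [0.5196, -0.2017, 0.0269]
orientation: [0.001, 0.112, 0.994, -0.0]
wrist_force: [0.1, 0.3, 3.3]
finger_gap: 0.0001
grip_force: 1.4
```

```bash
python3 -m pendant '[{"travel":[0,0,0.004],"rot":[0,0,0],"fingers":-1},{"travel":[0,0,0.004],"rot":[0,0,0],"fingers":-1},{"travel":[0,0,0.004],"rot":[0,0,0],"fingers":-1},{"travel":[0,0,0.004],"rot":[0,0,0],"fingers":-1}]'
python3 -m pendant '[{"travel":[0,0,-0.08],"rot":[0,0,0],"fingers":-1},{"travel":[0,0,-0.35],"rot":[0,0,0],"fingers":-1},{"travel":[0,0,-0.7],"rot":[0,0,0],"fingers":-1},{"travel":[0,0,-1],"rot":[0,0,0],"fingers":-1}]'
python3 -m pendant '[{"travel":[0.2,0,-0.3],"rot":[0,0,0],"fingers":-1},{"travel":[0.5,0,-0.6],"rot":[0,0,0],"fingers":-1},{"travel":[0.8,0,-0.8],"rot":[0,0,0],"fingers":-1},{"travel":[0.8,0,-0.8],"rot":[0,0,0],"fingers":-1},{"travel":[0.8,0,-0.8],"rot":[0,0,0],"fingers":-1}]'
python3 -c "
from h import *
p,_=env.read_camera('side'); cv2.imwrite('pics/s2.png',p)"
```

```text
clock: 8.8
tcp_pos: [0.5195, -0.2017, 0.0264]
orientation: [0.001, 0.112, 0.994, 0.0]
wrist_force: [1.2, 1.4, 5.1]
finger_gap: 0.0001
grip_force: 2.2
clock: 9.2
tcp_pos: [0.5184, -0.2016, 0.1475]
orientation: [-0.001, 0.112, 0.994, 0.0]
wrist_force: [0.9, -1.0, -0.6]
finger_gap: -0.0001
grip_force: 0.0
clock: 9.7
tcp_pos: [0.4252, -0.1806, 0.243]
orientation: [0.001, 0.112, 0.994, -0.001]
wrist_force: [0.8, -0.8, 0.1]
finger_gap: -0.0
grip_force: 0.0
```

View pics/s2.png

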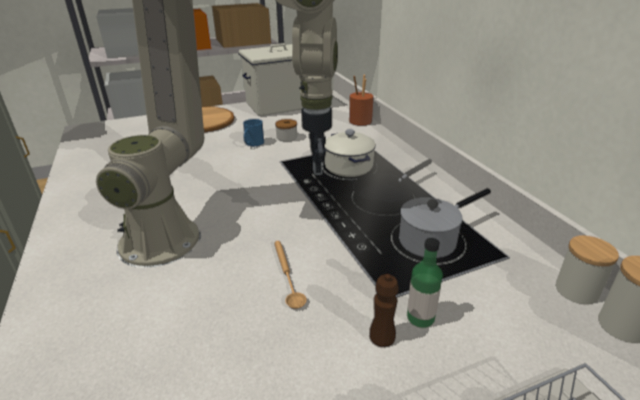

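The hand (tips near (318,172), 0.22 m up) is clear, and the pans and other things stand where they were.

```bash
python3 -c "
from workcell import env
print(env.hand_in())"
```

```text
the job is handed in; nothing more can be done
None
```

I pressed power, then the right ring's key (the saucepan's), then plus, each for about half a second at 3–5 N; the hand is clear and the job is handed in, though the hob shows no lamp to confirm the heat is on.

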